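# Clear the front of the test box and hold its sprung lid at the set angle

### The arm

A 6-joint arm with a two-finger parallel gripper is mounted at the origin on a cart in front of the work surface, level with it; the furniture and walls round the work are solid. World frame = base frame: x ahead of the robot, y to its left, z up, the work surface at z = 0. Lengths are in m, angles in rad, forces in N, time in s.
With the tool pointing down it reaches from about 0.275 to 0.975 m from the base axis. Payload 8.4 kg.
Tool frame: the origin (TCP) lies midway between the tips of the shut fingers; the grasp point (between the pads) lies 19 mm behind it; z points along the fingers, y is the line along which they close (so a half turn about z gives the same grasp; the last joint's range is limited). The gripper opens to 92 mm and grips with 3 to 60 N. Pads are 20 mm wide; open, the fingers measure 128 mm over their backs; the gripper's body (75 mm by 189 mm) begins 69 mm behind the grasp point.
Start: joints at [1.317, 0.353, 1.633, -0, 1.155, -0.002], TCP at [0.156, 0.605, 0.18] pointing down, gripper open.
Joint ranges: [-2.63, 2.63], [-0.92, 2.1], [0.06, 2.66], [-1.3, 4.44], [0, 2.69], [-3.02, 3.02]. Speed limits (rad/s): [2.22, 2.22, 2.79, 3.14, 3.14, 3.14].

### API

Orientations are given as a unit quaternion [x, y, z, w].
In Python, from plant import arm gives the robot as it stands. The module is installed in compiled form; this text tells all that it offers.
- The arm moves only by the tool move_arm, never from a script. Its argument "commands" is a list that holds one entry, the list of rows, each a list of 4 numbers: the shift along the tool's x, y, z in m, then the turn about the tool's z in rad. A call has 1 to 20 rows; each row shifts and turns the commanded pose from where the row before left it, along the tool's axes as they then stand; what a row does not reach is not made up. A row lasts 1/10 s, in which the tool goes at most 50 mm and 8.59 degrees, less where a joint would pass 70% of its speed; a pose out of reach is approached as far as the arm can. A call is refused whole if a number of a shift passes 0.05 or a number of a turn 0.15, either way. A call with a gripper value outside its range is refused whole. "jaw" is the opening, from 0 (shut) to 1 (fully open), set as the call begins (left out, the last holds). The fingers move at their own pace and stop on an object; "grip_force" is the grip in N (left out, the last holds). Time passes only in rows, so rows that do not move let the fingers close. It gives the time, the measured TCP pose, the force, the opening and the grip force at its end, in the units of the state.
- arm.observe(): the state, without advancing time (a new reading comes with each control period).
- arm.snapshot(name): name is "scene" or "top"; returns a dict with "frame" (400x640x3 uint8, red, green, blue), "range_z" (400x640 float32, m along the optical axis (not along the pixel's ray), 0 where there is no reading), "fovy" (degrees; the focal length in pixels is half the picture's height over the tangent of half this angle, whatever the lens; pixels are square), "cx", "cy" (the principal point, pixels), "rvec" (rotation vector, rad) and "tvec" (3), from world to camera coordinates, as OpenCV has them. Camera axes: x right, y down, z forward; pixel columns grow to the right and rows downward; lengths in m; the calibration is good to about 2 mm. A picture is of the moment at which its call begins.
- arm.job_done(): hands the job in; it is judged then, once.
The state is a dict: "time": time; "joint_positions": joint angles; "joint_velocities": joint speeds; "effort": joint torques, N m; "position": TCP position; "eef_rot": TCP orientation; "wrist_force": force on the tool from outside, world axes, zero at the start; "moment": the same for the moment, N m; "width": finger opening in m; "grasp_force": force on a finger pad.
Only numpy, scipy, OpenCV 4.12 (cv2) and the standard library are available. Lean on these libraries where they do the work, as an engineer would, in place of code of your own. Each camera call takes 0.05 s, during which the arm holds its last target. There are 200 camera calls.

### The job

The blue solder spool stands in front of the shielded test box, where I want to work: slide it along the grey-blue mat, without lifting or tipping it, until it stands inside the yellow ring, and let go of it. Then take the box's blue sprung lid by its steel bar, raise it until its red edge lines up with the green pointer arm on the side of the box, and finish while still holding the lid there with the gripper so that I can get at the board. Leave the red spool, the heatsink and the little tin where they are, and do not shift the pointer.

Things in the scene. Friction and masses are not known exactly. Their poses are not given: they have to be found in the camera images.
- test_box: open-topped aluminium box fixed to the bench, 140 (x) x 150 (y) x 72 mm high, walls 4 mm, a circuit board inside; origin at the centre of its underside; its front looks along its own -x (roughly towards world +y), z up. The lid's hinge line runs along its y axis through (x +70, z 72 mm). A white angle dial (radius 45 mm) stands on its -y side (towards the robot) round the hinge line and reaches 45 mm above the box's rim.
- lid (a joint): angle of the blue lid in rad: 0 shut, grows as the front edge rises, limit 1.3. A spring pulls it shut: pulling the bar along its arc round the hinge takes about 4.5 N just off shut, and about 6.5 N at 0.85 rad; let go, it falls shut. The lid is a plate 144 x 150 x 6 mm with a red line along its -y edge.
- lid_hinge (a point): point on the lid's hinge line, in the middle of its width, 72 mm above the bench; axes turn with the lid: when shut they are those of the box, and the lid reaches from here along -x; +y is the hinge axis (opening is a positive turn about it)
- lid_handle (a point): centre of the lid's steel bar handle: a round bar 10 mm thick, 90 mm long along the hinge direction (y), on two posts 82 mm apart (8 mm thick); 118 mm from the hinge along the lid (-x) and 46 mm above the hinge along the lid's z, so 39.5 mm above the lid's top face and 118 mm above the bench when shut. Axes as the lid's. The bar may turn between the fingers as the lid rises.
- marker (a joint): angle of the green pointer arm in rad, same zero and sense as the lid's (0.35 to 0.85, differs every time, stays as set; it is only a mark, it does not stop or touch the lid): the lid's angle must become equal to it
- marker_tip (a point): free end of the green pointer arm, a bar 105 x 3 x 6 mm pivoted on the lid's hinge line, 3 mm above it, 80 mm to the -y side of the lid's middle, just outside the dial and the lid's red edge; the arm reaches from its pivot along its own -x
- mat: grey-blue mat fixed to the bench, 180 (x) x 200 (y) x 3 mm thick; origin at the centre of its underside; a white ring printed at y -52 mm in its own frame is where the blue spool starts
- target_ring: yellow ring printed on the mat, flat, inside diameter 80 mm, outside 88 mm; origin at its centre, on the mat's top face 3 mm above the bench
- blue_spool: spool of solder wire with blue flanges, standing upright, 54 mm across, 45 mm high, about 0.25 kg; origin at the centre of its underside, 3 mm above the bench while it stands on the mat; can be gripped across the flanges from above or pushed
- red_spool: bystander: larger spool with red flanges, 60 mm across, 50 mm high, origin at the centre of its underside
- heatsink: bystander: finned aluminium heatsink 36 x 50 x 23 mm, origin at the centre of its underside
- tip_tin: bystander: small round tin 39 mm across, 18 mm high, origin at the centre of its underside
Things that resemble listed ones, but are neither listed nor needed, are in the scene too. Of the things shaped like the blue_spool, the blue one is meant.

How it is judged:
On the way, in this order (a step that is already met when the one before it is completed fails the run):
1. the blue spool stands inside the yellow ring (centre within 13 mm), let go, with the lid still shut (horizontal distance between blue_spool and target_ring below 0.013 m and height (world z) of blue_spool below 0.006 m and linear speed of blue_spool below 0.02 m/s and contact force between blue_spool and the arm below 0.1 N and contact force between blue_spool and the fingers below 0.1 N and value of joint lid below 0.08 rad), for 0.2 s.
2. the gripper holds the lid at the pointer's angle (within 0.07 rad) (angle between the x axis of lid_handle and the x axis of marker_tip, either way round below 0.07 rad and contact force between lid and the fingers above 2 N), for 0.3 s.
At the end, for the whole second after the job is handed in: The gripper's fingers hold the lid (contact over 2 N) still, its angle within 0.07 rad (4 degrees) of the green pointer's; the blue spool stands upright and let go on the mat with its centre within 13 mm of the yellow ring's centre (all of step 2 and value of joint lid above 0.25 rad and velocity of joint lid between -0.05 and 0.05 rad/s and contact force between lid and blue_spool below 0.1 N and horizontal distance between blue_spool and target_ring below 0.013 m and height (world z) of blue_spool below 0.006 m and angle between blue_spool's own z axis and vertical below 0.1 rad and linear speed of blue_spool below 0.02 m/s and contact force between blue_spool and the fingers below 0.1 N and contact force between blue_spool and the arm below 0.1 N); the arm keeps its last pose, push and grip.
It fails at once if the blue spool is lifted off the mat (more than 9 mm) (height (world z) of blue_spool above 0.012 m).
It fails at once if the blue spool is tipped (more than 0.35 rad) (angle between blue_spool's own z axis and vertical above 0.35 rad).
It fails at once if the green pointer arm is pushed out of its setting (its tip moves more than 8 mm) (distance of marker_tip from where it was at the start of the episode above 0.008 m).
It fails at once if the red spool, the heatsink or the tin is moved more than 20 mm (distance of any of red_spool, heatsink, tip_tin from where it was at the start of the episode above 0.02 m).
It also fails if it takes over 51 s, if anything falls off the work surface, if the arm or the gripper's body presses on something with over 40 N, if the wrist force passes 120 N, or if a joint passes its speed limit or range.

## Working session

There is one attempt and no reset: what is moved stays moved. The work goes in short steps, Python scripts to look and compute and a tool call to move; the robot and the scene stay as the last step left them, time stands still between calls to the robot, and variables do not carry over. Pictures are saved under pics/ and viewed, at most 10 in all, crops included, and the job is handed in when it is done.

Besides the shell and the picture viewer there is one more tool, called after "Emit:" as name(argument=value, ...) on one line, values as JSON. move_arm: Moves the arm, as the interface text tells. Its arguments: {"type":"object","properties":{"commands":{"type":"array"},"jaw":{"type":"number"},"grip_force":{"type":"number"}},"required":["commands"]}

```bash
mkdir -p pics
cat > h.py <<'E'
import numpy as np, cv2
from plant import arm
def snap(n,save=None):
    s=arm.snapshot(n); s['R']=cv2.Rodrigues(np.array(s['rvec'],float))[0]; s['t']=np.array(s['tvec'],float).ravel()
    s['f']=200/np.tan(np.radians(s['fovy'])/2)
    if save: cv2.imwrite('pics/'+save,s['frame'][:,:,::-1])
    return s
def ray(s,u,v):
    d=s['R'].T@np.array([(u-s['cx'])/s['f'],(v-s['cy'])/s['f'],1]); return -s['R'].T@s['t'],d
def onz(s,u,v,z):
    c,d=ray(s,u,v); return c+d*(z-c[2])/d[2]
def dep(s,u,v):
    c,d=ray(s,u,v); return c+d*s['range_z'][int(v),int(u)]
def cloud(s):
    v,u=np.mgrid[:400,:640]; z=s['range_z']
    p=np.stack([(u-s['cx'])/s['f']*z,(v-s['cy'])/s['f']*z,z],-1)-s['t']
    return p@s['R']
E
python3 - <<'E'
from h import *
for n in('scene','top'):
    s=snap(n,n+'0.png'); np.savez(n+'0.npz',**s); print(n,s['fovy'],s['cx'],s['cy'],-s['R'].T@s['t'])
print(arm.observe())
E
```

```text
scene 49.329839729574545 326.1489550471479 197.79395799459448 [ 0.01230445 -0.59855865  0.9307578 ]
top 51.47530726827671 321.0302160006126 197.02872622353027 [0.17891338 0.06020406 1.47582978]
{'time': 0.1, 'joint_positions': array([ 1.31658701e+00,  3.53595245e-01,  1.63404262e+00,  4.14079129e-06,
        1.15525418e+00, -2.40299351e-03]), 'joint_velocities': array([ 0.00083872, -0.00153223, -0.00282535,  0.00035628,  0.00085173,
        0.00225377]), 'effort': array([ 1.57043240e-03, -5.94900978e+01, -3.34932983e+01,  6.98891608e-02,
        1.82828691e-02, -2.09743843e-05]), 'position': array([0.15559483, 0.60480257, 0.17933594]), 'eef_rot': array([ 1.25571602e-01,  9.92084347e-01, -6.44112670e-04, -8.50094846e-05]), 'wrist_force': array([-0.32497651, -0.30220028,  0.1521059 ]), 'moment': array([-0.00252773,  0.01039804,  0.03205576]), 'grasp_force': 0.0, 'width': 0.0920882768327418}
```

View pics/scene0.png

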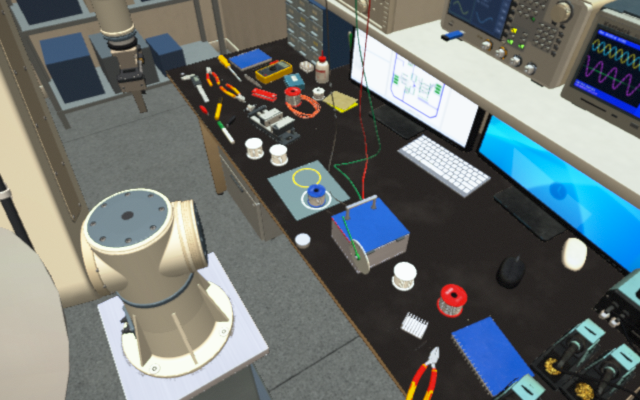

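View pics/top0.png

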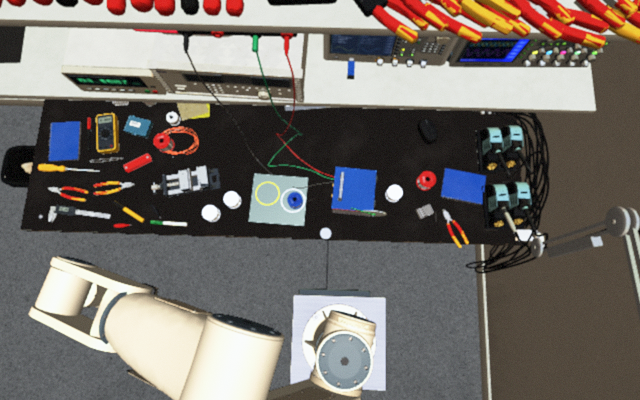

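The scene view shows the blue spool at (316,193), the yellow ring at (307,178), the box's blue lid at (370,222) with the green pointer at (350,243) and dial at (360,257), the tin at (302,241), the heatsink at (414,325) and the red spool at (452,298). In the top view the blue spool is at (294,200). The other spools are white ones at scene (254,149), (278,155) and (403,275), and a small red-flanged one at (293,97). Only the one at (316,193) has blue flanges and stands on the mat's white ring. I'll confirm it in a crop.

Run:
```python
from h import *
a=cv2.imread('pics/scene0.png')[150:290,250:430]; b=cv2.imread('pics/top0.png')[150:250,240:400]
a=cv2.resize(a,None,fx=4,fy=4,interpolation=cv2.INTER_CUBIC)
b=cv2.resize(b,None,fx=4,fy=4,interpolation=cv2.INTER_CUBIC)
cv2.imwrite('pics/c1.png',a); cv2.imwrite('pics/c2.png',b)
for n in('scene','top'):
    s=dict(np.load(n+'0.npz')); P=cloud(s); h=cv2.cvtColor(s['frame'],cv2.COLOR_RGB2HSV); H,S,V=[h[...,i].astype(int) for i in range(3)]
    reg=(np.abs(P[...,0]-.62)<.3)&(np.abs(P[...,1])<.45)&(P[...,2]<.3)&(s['range_z']>0)
    for c,m in dict(blue=(H>100)&(H<125)&(S>150)&(V>60),yellow=(H>22)&(H<35)&(S>100)&(V>120),green=(H>40)&(H<85)&(S>100),red=((H<6)|(H>174))&(S>150)&(V>90)).items():
        k,l,st,ce=cv2.connectedComponentsWithStats((m&reg).astype(np.uint8))
        for i in range(1,k):
            if st[i,4]>12:
                q=P[l==i]; print(n,c,st[i],ce[i].round(1),np.median(q,0).round(3),q.min(0).round(3),q.max(0).round(3))
```

```text
scene blue [308 185  17  12 166] [316.  190.5] [0.477 0.165 0.049] [0.451 0.14  0.045] [0.503 0.193 0.054]
scene blue [ 346  198   64   54 1963] [374.3 224.8] [ 0.522 -0.05   0.079] [ 0.434 -0.116 -0.002] [0.639 0.032 0.125]
scene blue [331 211  19  29 169] [340.9 221.6] [0.453 0.013 0.079] [ 0.439 -0.052 -0.004] [0.524 0.098 0.083]
scene blue [ 451  317   61   54 1696] [481.8 341. ] [ 0.556 -0.41   0.013] [ 0.498 -0.45  -0.002] [ 0.628 -0.355  0.019]
scene yellow [293 168  28  20  93] [305.9 176.6] [0.51  0.275 0.004] [ 0.46   0.23  -0.001] [0.55  0.315 0.008]
scene yellow [407 382   9  18  69] [411.  392.1] [ 0.35  -0.409  0.012] [ 0.335 -0.418  0.007] [ 0.367 -0.396  0.015]
scene green [372 107   4  19  34] [373.3 116.1] [0.648 0.143 0.243] [ 0.639  0.138 -0.001] [0.884 0.433 0.286]
scene green [342 159  23   6  44] [352.9 161.8] [0.665 0.247 0.011] [ 0.633  0.21  -0.003] [0.706 0.265 0.043]
scene green [334 164  28  36 108] [347.8 179.8] [0.612 0.195 0.003] [ 0.591  0.098 -0.003] [0.63  0.276 0.011]
scene green [350 236  10  24  46] [354.7 248.8] [ 0.429 -0.092  0.086] [ 0.425 -0
[... 1573 characters left out ...]
.214 -0.008] [0.692 0.277 0.04 ]
top green [279 164  55  16 120] [307.  170.2] [0.599 0.125 0.002] [ 0.562  0.032 -0.006] [0.619 0.234 0.016]
top green [365 212  11   4  18] [370.6 213.1] [ 0.427 -0.099  0.085] [ 0.422 -0.112  0.079] [ 0.43  -0.076  0.104]
top red [286 145  48  33 122] [307.5 162.7] [0.62  0.13  0.002] [ 0.568  0.032 -0.007] [0.693 0.211 0.018]
top red [416 170  21  21 247] [426.7 179.4] [ 0.563 -0.303  0.049] [ 0.532 -0.347 -0.005] [ 0.611 -0.272  0.059]
top red [453 221   9  12  48] [457.3 226.3] [ 0.404 -0.415  0.008] [ 0.383 -0.431 -0.004] [ 0.422 -0.401  0.017]
top red [447 225   8  11  50] [450. 230.] [ 0.388 -0.387  0.01 ] [ 0.371 -0.401 -0.006] [ 0.407 -0.379  0.017]
```

View pics/c1.png

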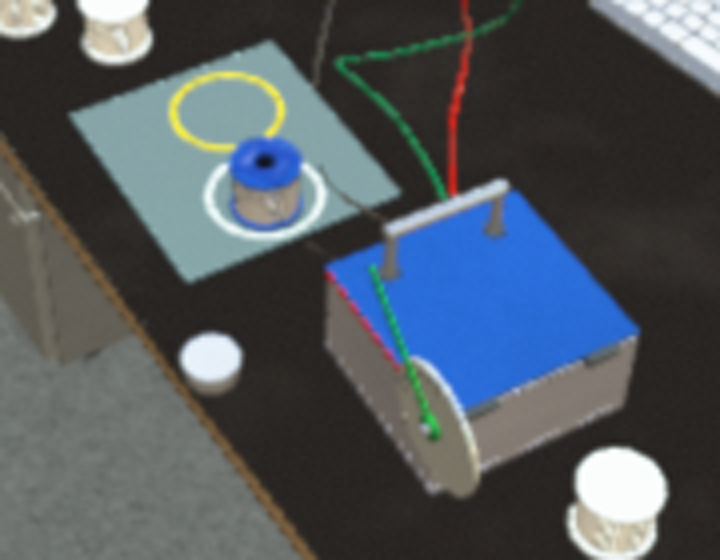

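View pics/c2.png

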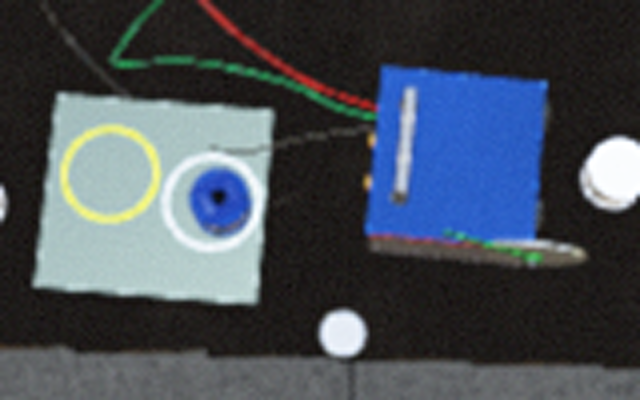

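The crops confirm it: the blue spool stands on the mat's white ring at c2 (220,200), the yellow ring is at (110,173), the handle bar runs from (410,90) to (400,198), and the green pointer runs (450,235)–(535,258). Now I'll measure these precisely.

```bash
cat > meas.py <<'E'
from h import *
from scipy.optimize import least_squares
def circ(q):
    r=least_squares(lambda p:np.hypot(q[:,0]-p[0],q[:,1]-p[1])-p[2],[*q[:,:2].mean(0),.04],loss='soft_l1',f_scale=.003).x; return r
def pz(s,m,z):
    v,u=np.nonzero(m); return np.array([onz(s,a,b,z) for a,b in zip(u,v)])
def hsv(s):
    h=cv2.cvtColor(s['frame'],cv2.COLOR_RGB2HSV); return [h[...,i].astype(int) for i in range(3)]
def spool(s,near=None):
    H,S,V=hsv(s);P=cloud(s)
    m=(H>100)&(H<125)&(S>120)&(V>50)&(P[...,1]>.1)&(P[...,1]<.36)&(P[...,0]>.38)&(P[...,0]<.6)&(P[...,2]>.036)&(P[...,2]<.06)
    q=pz(s,m,.048); c,r=cv2.minEnclosingCircle(q[:,:2].astype(np.float32)*1000); return np.array(c)/1000,r,q.mean(0)[:2],len(q)
def ring(s):
    H,S,V=hsv(s);P=cloud(s)
    m=(H>20)&(H<38)&(S>60)&(V>100)&(P[...,1]>.2)&(P[...,1]<.34)&(P[...,0]>.42)&(P[...,0]<.58)&(P[...,2]<.02)
    return circ(pz(s,m,.003))
E
python3 - <<'E'
from meas import *
S={n:dict(np.load(n+'0.npz')) for n in('scene','top')}
for n,s in S.items():
    print(n,'spool',spool(s),'ring',ring(s))
    H,Sa,V=hsv(s);P=cloud(s)
    m=(H>100)&(H<125)&(Sa>120)&(P[...,0]>.4)&(P[...,0]<.66)&(P[...,1]>-.16)&(P[...,1]<.06)
    q=pz(s,m,.0785); r=cv2.minAreaRect((q[:,:2]*1000).astype(np.float32)); print('lid',r, cv2.boxPoints(r).round(0).tolist())
    hm=(P[...,2]>.112)&(P[...,2]<.13)&(Sa<90)&(P[...,0]>.4)&(P[...,0]<.66)&(P[...,1]>-.05)&(P[...,1]<.06)
    q=pz(s,hm,.121); r=cv2.minAreaRect((q[:,:2]*1000).astype(np.float32)); print('bar',len(q),r,cv2.boxPoints(r).round(0).tolist())
    wm=(P[...,2]>.012)&(P[...,2]<.03)&(P[...,1]>.02)&(P[...,1]<.12)&(P[...,0]>.33)&(P[...,0]<.44); print('tin',np.median(P[wm],0),wm.sum())
E
```

```text
scene spool (array([0.47842407, 0.16692929]), 27.365360260009766, array([0.47818419, 0.16689485]), 182) ring [0.50679316 0.27146715 0.04204248]
lid ((514.653076171875, -40.48802947998047), (145.38577270507812, 150.72958374023438), 85.98397064208984) [[434.0, -108.0], [585.0, -118.0], [595.0, 27.0], [445.0, 37.0]]
bar 128 ((515.9818115234375, 4.118142127990723), (14.799555778503418, 94.37139129638672), 85.92662811279297) [[468.0, 0.0], [563.0, -7.0], [564.0, 8.0], [469.0, 15.0]]
tin [0.36497406 0.05242319 0.01855648] 147
top spool (array([0.47503625, 0.1663316 ]), 26.83622169494629, array([0.4754508 , 0.16637839]), 164) ring [0.50487668 0.27090653 0.04228928]
lid ((513.8638916015625, -38.28596496582031), (148.97918701171875, 151.48268127441406), 86.84735107421875) [[434.0, -108.0], [585.0, -117.0], [594.0, 32.0], [442.0, 40.0]]
bar 70 ((487.3347473144531, -2.7050628662109375), (139.33444213867188, 42.34123229980469), 21.281206130981445) [[415.0, -8.0], [430.0, -48.0], [560.0, 3.0], [545.0, 42.0]]
tin [0.36316336 0.05271086 0.01778182] 95
```

```bash
cat >> meas.py <<'E'
YAW=np.radians(-93.6)
BX=np.array([np.cos(YAW),np.sin(YAW),0]); BY=np.array([-np.sin(YAW),np.cos(YAW),0])
HG=np.array([.5095,-.112,.072])
def angle(s,kind,off):
    H,S,V=hsv(s);P=cloud(s); W=(P[...,0]>.39)&(P[...,0]<.48)&(P[...,1]>-.16)&(P[...,1]<.1)&(P[...,2]>.05)&(P[...,2]<.3)
    m=W&((H>40)&(H<85)&(S>90)&(V>50) if kind=='g' else ((H<8)|(H>170))&(S>100)&(V>60))
    v,u=np.nonzero(m); q=[]
    o=HG+BY*off
    for a,b in zip(u,v):
        c,d=ray(s,a,b); p=c+d*((o-c)@BY)/(d@BY)-o; q.append([-p@BX,p[2]])
    q=np.array(q,np.float32); l=cv2.fitLine(q,cv2.DIST_HUBER,0,.01,.01).ravel(); g=np.arctan2(l[1],l[0])
    if abs(g)>np.pi/2: g-=np.pi*np.sign(g)
    return g,len(q),q.min(0),q.max(0),l[2:]
def go(target,yaw=None):
    """target TCP xyz -> shift in tool axes; yaw: world angle for tool y line"""
    from scipy.spatial.transform import Rotation as R
    o=arm.observe(); M=R.from_quat(o['eef_rot']).as_matrix(); d=M.T@(np.array(target)-o['position'])
    y=np.arctan2(M[1,1],M[0,1]); t=None if yaw is None else -((yaw-y+np.pi/2)%np.pi-np.pi/2)
    print('t',o['time'],'pos',o['position'].round(4),'y',y.round(3),'shift',d.round(4),'turn',t,'F',o['wrist_force'].round(1),'w',round(o['width'],4),o['grasp_force'])
E
python3 - <<'E'
from meas import *
for n in('scene','top'):
    s=dict(np.load(n+'0.npz'))
    print(n,'marker',angle(s,'g',-.080))
    try: print('red',angle(s,'r',-.075))
    except Exception as e: print(e)
go([.477,.1665,.10])
E
```

```text
scene marker (np.float32(0.7494), 65, array([-0.00341552, -0.00721764], dtype=float32), array([0.07789232, 0.07118919], dtype=float32), array([0.03695566, 0.03088919], dtype=float32))
red (np.float32(0.013256433), 11, array([ 0.06173886, -0.00203658], dtype=float32), array([0.13816145, 0.00179638], dtype=float32), array([0.09536329, 0.00096852], dtype=float32))
top marker (np.float32(0.7308466), 24, array([-0.0079478 , -0.03245998], dtype=float32), array([0.06585877, 0.04621813], dtype=float32), array([0.01736276, 0.00278838], dtype=float32))
red (np.float32(-1.3548787), 1, array([ 0.06473219, -0.01824755], dtype=float32), array([ 0.06473219, -0.01824755], dtype=float32), array([ 0.06473219, -0.01824755], dtype=float32))
t 0.1 pos [0.1556 0.6048 0.1793] y 1.319 shift [-0.4205 -0.3443  0.0798] turn None F [-0.3 -0.3  0.2] w 0.0921 0.0
```

Emit:
move_arm(commands=[[[-0.014,-0.012,0,0],[-0.028,-0.023,0,0],[-0.028,-0.023,0,0],[-0.028,-0.023,0,0],[-0.028,-0.023,0,0],[-0.028,-0.023,0.005,0],[-0.028,-0.023,0.005,0],[-0.028,-0.023,0.01,0],[-0.028,-0.023,0.01,0],[-0.028,-0.023,0.01,0],[-0.028,-0.023,0.01,0],[-0.028,-0.023,0.01,0],[-0.028,-0.023,0.01,0],[-0.028,-0.023,0.01,0],[-0.028,-0.023,0,0],[-0.014,-0.01,0,0],[0,0,0,0],[0,0,0,0]]], jaw=1, grip_force=6)

```text
time: 1.9
position: [0.4762, 0.1668, 0.0998]
eef_rot: [0.126, 0.992, -0.0, -0.0]
wrist_force: [-0.7, 0.1, -0.1]
width: 0.0919
grasp_force: 0.0
```

Run:
```python
from meas import *
go([.477,.1665,.014])
```

```text
t 1.9 pos [0.4762 0.1668 0.0998] y 1.318 shift [-0.001  -0.0001  0.0858] turn None F [-0.7  0.1 -0.1] w 0.0919 0.0
```

Emit:
move_arm(commands=[[[-0.001,0,0.01,0],[0,0,0.015,0],[0,0,0.015,0],[0,0,0.015,0],[0,0,0.015,0],[0,0,0.01,0],[0,0,0.005,0],[0,0,0,0],[0,0,0,0]]])

```text
time: 2.8
position: [0.4779, 0.1675, 0.0153]
eef_rot: [0.125, 0.992, 0.0, 0.0]
wrist_force: [0.4, -0.5, -0.3]
width: 0.0919
grasp_force: 0.0
```

Emit:
move_arm(commands=[[[0,0,0,0],[0,0,0,0],[0,0,0,0],[0,0,0,0],[0,0,0,0],[0,0,0,0],[0,0,0,0],[0,0,0,0],[0,0,0,0],[0,0,0,0]]], jaw=0.5, grip_force=6)

```text
time: 3.8
position: [0.4778, 0.1673, 0.015]
eef_rot: [0.126, 0.992, 0.0, 0.0]
wrist_force: [0.6, -0.1, 0.3]
width: 0.0458
grasp_force: 0.0
```

Run:
```python
from meas import *
s=snap('top','top1.png'); s2=snap('scene'); print(spool(s),spool(s2))
go([.5058,.2712,.014])
```

```text
Traceback (most recent call last):
  File "meas.py", line 12, in spool
    q=pz(s,m,.048); c,r=cv2.minEnclosingCircle(q[:,:2].astype(np.float32)*1000); return np.array(c)/1000,r,q.mean(0)[:2],len(q)
                                               ~^^^^^^
IndexError: too many indices for array: array is 1-dimensional, but 2 were indexed
```

Run:
```python
from meas import *
s2=snap('scene')
a=cv2.resize(s2['frame'][120:240,230:390,::-1],None,fx=5,fy=5,interpolation=cv2.INTER_CUBIC); cv2.imwrite('pics/c3.png',a)
try: print(spool(s2))
except Exception as e: print(e)
go([.5058,.2712,.014])
```

```text
(array([0.47777274, 0.16833661]), 27.44833755493164, array([0.46801943, 0.1705666 ]), 79)
t 3.95 pos [0.4777 0.1673 0.015 ] y 1.319 shift [-0.0013  0.1077  0.001 ] turn None F [-0.3 -1.  -0.4] w 0.0459 0.0
```

View pics/c3.png

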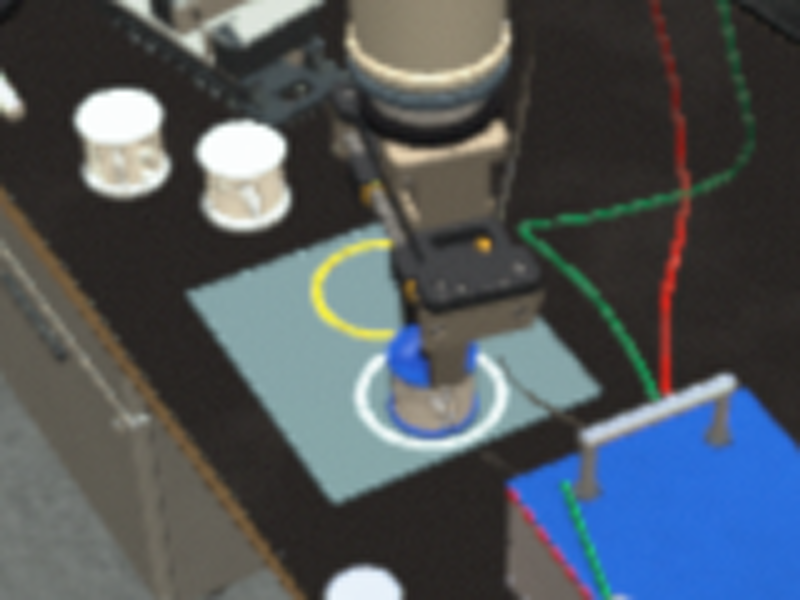

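The view shows the finger pads at c3 (450,370) between the flanges, around the winding, and the spool upright. I'll close on the winding.

Emit:
move_arm(commands=[[[0,0,0,0],[0,0,0,0],[0,0,0,0],[0,0,0,0],[0,0,0,0],[0,0,0,0]]], jaw=0.3, grip_force=6)

```text
time: 4.55
position: [0.4777, 0.1672, 0.015]
eef_rot: [0.126, 0.992, -0.0, -0.0]
wrist_force: [0.1, -0.0, -0.5]
width: 0.0276
grasp_force: 0.0
```

Run:
```python
from meas import *
s2=snap('scene'); np.savez('s4.npz',**s2)
a=cv2.resize(s2['frame'][150:220,275:365,::-1],None,fx=8,fy=8,interpolation=cv2.INTER_CUBIC); cv2.imwrite('pics/c4.png',a)
P=cloud(s2)
for v in range(180,210,3): print(v,[tuple((P[v,u]*1000).round(0).astype(int)) for u in range(306,328,4)])
o=arm.observe(); print(o['width'],o['grasp_force'])
```

```text
180 [(np.int64(499), np.int64(261), np.int64(4)), (np.int64(510), np.int64(253), np.int64(4)), (np.int64(428), np.int64(94), np.int64(172)), (np.int64(433), np.int64(82), np.int64(178)), (np.int64(443), np.int64(80), np.int64(175)), (np.int64(452), np.int64(75), np.int64(175))]
183 [(np.int64(493), np.int64(249), np.int64(3)), (np.int64(503), np.int64(242), np.int64(4)), (np.int64(429), np.int64(96), np.int64(159)), (np.int64(433), np.int64(83), np.int64(167)), (np.int64(444), np.int64(82), np.int64(163)), (np.int64(461), np.int64(88), np.int64(150))]
186 [(np.int64(484), np.int64(235), np.int64(6)), (np.int64(472), np.int64(190), np.int64(50)), (np.int64(429), np.int64(95), np.int64(149)), (np.int64(436), np.int64(87), np.int64(152)), (np.int64(447), np.int64(86), np.int64(147)), (np.int64(459), np.int64(85), np.int64(142))]
189 [(np.int64(479), np.int64(227), np.int64(3)), (np.int64(465), np.int64(178), np.int64(51)), (np.int64(474), np.int64(172), np.int64(51)), (np.int64(437), np.int64(90), np.int64(139)), (np.int64(480), np.int64(138), np.int64(76)), (np.int64(529), np.int64(192
[... 1010 characters left out ...]
, np.int64(146), np.int64(26)), (np.int64(485), np.int64(145), np.int64(19)), (np.int64(505), np.int64(155), np.int64(-1))]
204 [(np.int64(447), np.int64(172), np.int64(4)), (np.int64(454), np.int64(162), np.int64(9)), (np.int64(462), np.int64(152), np.int64(13)), (np.int64(470), np.int64(143), np.int64(16)), (np.int64(485), np.int64(146), np.int64(6)), (np.int64(497), np.int64(143), np.int64(1))]
207 [(np.int64(440), np.int64(162), np.int64(4)), (np.int64(450), np.int64(155), np.int64(4)), (np.int64(459), np.int64(147), np.int64(6)), (np.int64(471), np.int64(144), np.int64(2)), (np.int64(478), np.int64(134), np.int64(7)), (np.int64(489), np.int64(130), np.int64(5))]
0.027603043468044288 0.0
```

View pics/c4.png

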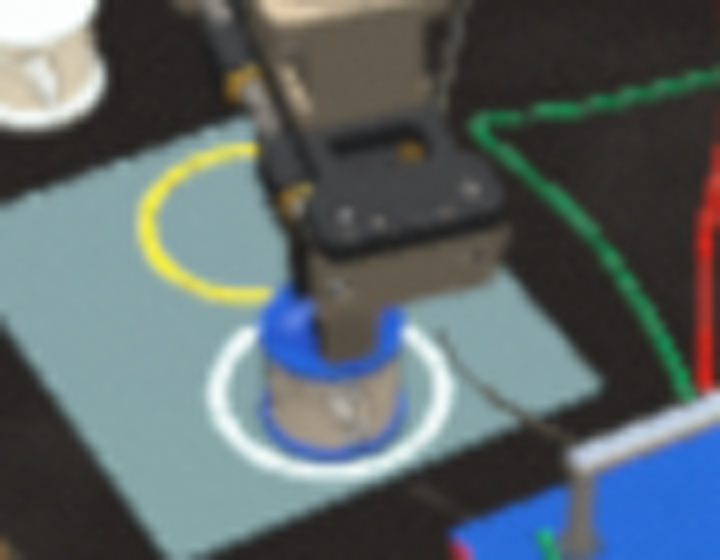

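The finger ends at c4 (350,355), on top of the upper flange at z≈0.05. The fingertips therefore sit higher than the reported TCP of 0.015 suggests, and no spool is held. I'll raise clear and measure the fingers against the reported pose.

Emit:
move_arm(commands=[[[0,0,-0.01,0],[0,0,-0.02,0],[0,0,-0.02,0],[0,0,-0.02,0],[0,0,-0.01,0],[0,0,0,0],[0,0,0,0]]], jaw=1)

```text
time: 5.3
position: [0.4775, 0.1672, 0.0948]
eef_rot: [0.126, 0.992, -0.0, 0.0]
wrist_force: [-0.6, -0.7, 0.1]
width: 0.081
grasp_force: 0.0
```

Run:
```python
from meas import *
s2=snap('scene'); np.savez('s5.npz',**s2); P=cloud(s2)
o=arm.observe(); p=o['position']; print(p,o['eef_rot'],o['width'],o['joint_positions'])
st=snap('top'); print(spool(s2))
ty=np.array([.249,.968]); tx=np.array([-.968,.249])
d=P-p; a=d[...,:2]@tx; b=d[...,:2]@ty; z=P[...,2]
m=(np.abs(a)<.06)&(np.abs(b)<.13)&(z>.06)&(z<.4)
for lo in np.arange(.06,.30,.01):
    k=m&(z>=lo)&(z<lo+.01)
    if k.sum(): print(round(lo,3),k.sum(),'a',np.percentile(a[k],[2,50,98]).round(3),'b',np.percentile(b[k],[2,50,98]).round(3))
a=cv2.resize(s2['frame'][120:220,250:390,::-1],None,fx=5,fy=5,interpolation=cv2.INTER_CUBIC); cv2.imwrite('pics/c5.png',a)
```

```text
[0.47719248 0.16703865 0.09433464] [ 1.25591980e-01  9.92081852e-01 -2.28846117e-04 -4.48604748e-04] 0.08512100790473824 [ 3.33757130e-01  2.75299028e-01  1.96426833e+00 -1.54384806e-05
  9.03032429e-01 -9.85180572e-01]
(array([0.47842407, 0.16692929]), 27.365360260009766, array([0.47822025, 0.16665965]), 185)
0.07 6 a [-0.045 -0.035 -0.025] b [-0.129 -0.128 -0.127]
0.12 2 a [0.005 0.006 0.007] b [-0.036  0.003  0.042]
0.13 20 a [-0.01   0.004  0.009] b [-0.054 -0.047  0.044]
0.14 26 a [-0.01   0.003  0.008] b [-0.054 -0.053  0.048]
0.15 27 a [-0.009  0.007  0.009] b [-0.057 -0.053  0.052]
0.16 31 a [-0.01   0.004  0.009] b [-0.058 -0.054  0.05 ]
0.17 32 a [-0.012  0.002  0.009] b [-0.058 -0.055  0.047]
0.18 30 a [-0.012  0.     0.009] b [-0.06  -0.057  0.044]
0.19 10 a [-0.006  0.003  0.008] b [-0.061 -0.008  0.048]
0.2 1 a [0.006 0.006 0.006] b [0.045 0.045 0.045]
0.21 12 a [-0.027  0.006  0.025] b [-0.086 -0.084  0.044]
0.22 101 a [-0.029  0.011  0.03 ] b [-0.088 -0.085  0.078]
0.23 158 a [-0.027  0.022  0.03 ] b [-0.088 -0.02   0.08 ]
0.24 108 a [-0.03   0.021  0.03 ] b [-0.093 -0.086  0.08 ]
0.25 209 a [-0.03   0.009  0.029] b [-0.095 -0.053  0.084]
0.26 342 a [-0.028  0.005  0.028] b [-0.094 -0.065  0.087]
0.27 74 a [-0.021  0.008  0.022] b [-0.043 -0.039  0.012]
0.28 59 a [-0.019  0.001  0.018] b [-0.043 -0.039 -0.028]
0.29 51 a [-0.022  0.001  0.026] b [-0.042 -0.039 -0.036]
```

View pics/c5.png

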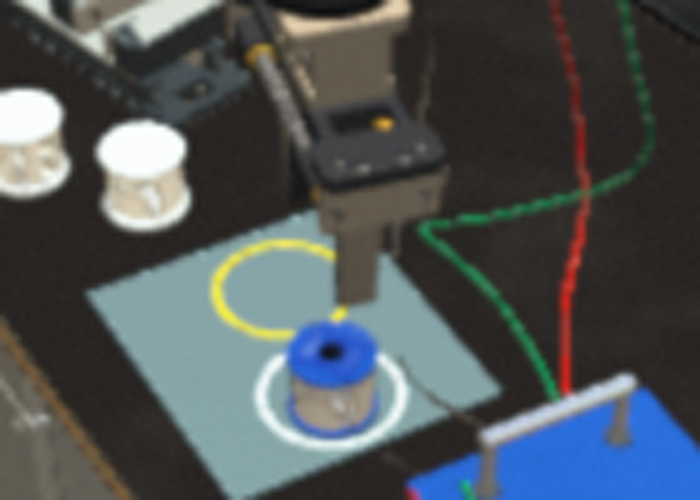

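The spool at c5 (330,355) is upright and unmoved. The finger's tip is at about (355,300), and depth puts the tips at z≈0.128 while the TCP reads 0.094. So the real tips sit about 34 mm above the reported TCP, with x and y agreeing. I'll allow for that.

Emit:
move_arm(commands=[[[0,0,0.01,0],[0,0,0.015,0],[0,0,0.015,0],[0,0,0.015,0],[0,0,0.015,0],[0,0,0.015,0],[0,0,0.01,0],[0,0,0.01,0],[0,0,0.005,0],[0,0,0,0],[0,0,0,0]]], jaw=1)

```text
time: 6.5
position: [0.4779, 0.1673, -0.0148]
eef_rot: [0.126, 0.992, 0.0, 0.0]
wrist_force: [-0.8, 1.0, -0.5]
width: 0.0918
grasp_force: 0.0
```

Emit:
move_arm(commands=[[[0,0,0,0],[0,0,0,0],[0,0,0,0],[0,0,0,0],[0,0,0,0],[0,0,0,0],[0,0,0,0],[0,0,0,0]]], jaw=0.5, grip_force=6)

```text
time: 7.3
position: [0.4778, 0.1672, -0.0149]
eef_rot: [0.126, 0.992, 0.0, 0.0]
wrist_force: [-0.4, -0.8, 2.9]
width: 0.0538
grasp_force: 6.0
```

Run:
```python
from meas import *
go([.5058,.2712,-.02])
```

```text
t 7.3 pos [ 0.4778  0.1672 -0.0149] y 1.319 shift [-0.0012  0.1077  0.0051] turn None F [-0.4 -0.8  2.9] w 0.0538 6.000123764388263
```

Gripped at 53.8 mm, which matches the flange diameter. Sliding it now.

Emit:
move_arm(commands=[[[0,0.003,0,0],[0,0.007,0,0],[0,0.009,0,0],[0,0.009,0,0],[0,0.009,0,0],[0,0.009,0,0],[0,0.009,0,0],[0,0.009,0,0],[0,0.009,0,0],[0,0.009,0,0],[0,0.009,0,0],[0,0.008,0,0],[-0.001,0.006,0,0],[0,0.003,0,0],[0,0,0,0],[0,0,0,0]]])

```text
time: 8.9
position: [0.5054, 0.2716, -0.015]
eef_rot: [0.125, 0.992, -0.0, -0.0]
wrist_force: [-1.6, -0.4, 4.5]
width: 0.0541
grasp_force: 6.0
```

Emit:
move_arm(commands=[[[0,0,0,0],[0,0,0,0],[0,0,0,0],[0,0,0,0],[0,0,0,0],[0,0,0,0],[0,0,0,0]]], jaw=1)

```text
time: 9.6
position: [0.5056, 0.2716, -0.015]
eef_rot: [0.126, 0.992, 0.0, 0.0]
wrist_force: [-0.4, -0.0, -0.1]
width: 0.0917
grasp_force: 0.0
```

Run:
```python
from meas import *
go([.5058,.2712,-.02])
```

```text
t 9.6 pos [ 0.5056  0.2716 -0.015 ] y 1.319 shift [-0.0003 -0.0004  0.005 ] turn None F [-0.4 -0.  -0.1] w 0.0917 0.0
```

Emit:
move_arm(commands=[[[0,0,-0.01,0],[0,0,-0.02,0],[0,0,-0.025,0],[0,0,-0.025,0],[0,0,-0.025,0],[0,0,-0.025,0],[0,0,-0.025,0],[0,0,-0.015,-0.05],[0,0,-0.005,-0.05],[0,0,0,-0.05],[0,0,0,-0.04],[0,0,0,0],[0,0,0,0]]], jaw=1)

```text
time: 10.9
position: [0.5056, 0.2716, 0.1605]
eef_rot: [0.032, 1.0, 0.0, 0.0]
wrist_force: [-0.1, -0.0, -0.2]
width: 0.0919
grasp_force: 0.0
```

Run:
```python
from meas import *
s=snap('scene');t=snap('top')
for q in(s,t):
    try: print(spool(q))
    except Exception as e: print(e)
    try: print(ring(q))
    except Exception as e: print(e)
print(angle(s,'g',-.08))
go([.5165,.005,.118-.015-.034],np.radians(86.4))
```

```text
(array([0.50709048, 0.27155206]), 27.832853317260742, array([0.50663555, 0.2717391 ]), 166)
[0.5067211  0.27112062 0.04196539]
too many indices for array: array is 1-dimensional, but 2 were indexed
too many indices for array: array is 1-dimensional, but 2 were indexed
(np.float32(0.7466144), 64, array([-0.00341552, -0.00721764], dtype=float32), array([0.07789232, 0.07118919], dtype=float32), array([0.04005005, 0.03411384], dtype=float32))
t 11.0 pos [0.5056 0.2716 0.1602] y 1.508 shift [-0.0276 -0.2654  0.0912] turn 5.314481436502483e-05 F [ 0.7  0.7 -0.1] w 0.0916 0.0
```

The spool is within 1 mm of the ring's centre and released. Next is the bar.

Emit:
move_arm(commands=[[[-0.001,-0.01,0,0],[-0.002,-0.02,0,0],[-0.003,-0.025,0,0],[-0.003,-0.025,0,0],[-0.003,-0.025,0,0],[-0.003,-0.03,0,0],[-0.003,-0.03,0,0],[-0.003,-0.03,0.005,0],[-0.003,-0.025,0.01,0],[-0.002,-0.02,0.01,0],[-0.002,-0.015,0.005,0],[0,-0.01,0,0],[0,0,0,0],[0,0,0,0]]], jaw=0.55)

```text
time: 12.4
position: [0.5175, 0.0057, 0.1304]
eef_rot: [0.031, 1.0, 0.0, 0.0]
wrist_force: [-0.6, 0.8, 0.1]
width: 0.0506
grasp_force: 0.0
```

Run:
```python
from meas import *
s=snap('scene','s7.png')
a=cv2.resize(s['frame'][140:280,280:440,::-1],None,fx=5,fy=4,interpolation=cv2.INTER_CUBIC) if 0 else cv2.resize(s['frame'][150:270,290:430,::-1],None,fx=5,fy=5,interpolation=cv2.INTER_CUBIC); cv2.imwrite('pics/c7.png',a)
go([.5165,.005,.118-.015-.034],np.radians(86.4))
```

```text
t 12.45 pos [0.5175 0.0059 0.1304] y 1.509 shift [ 0.001  -0.001   0.0614] turn 0.0011778216256319585 F [0.5 1.  0.2] w 0.0505 0.0
```

View pics/c7.png

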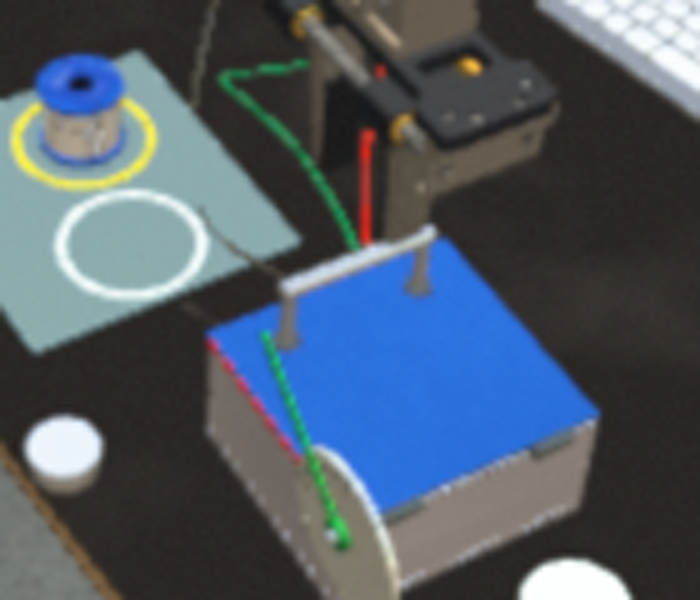

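The spool stands in the ring at c7 (80,110), and the fingers are above the bar, which runs (290,290)–(430,235). Descending and closing.

Emit:
move_arm(commands=[[[0,0,0.01,0],[0,0,0.01,0],[0,0,0.01,0],[0,0,0.01,0],[0,0,0.01,0],[0,0,0.008,0],[0,0,0.003,0],[0,0,0,0],[0,0,0,0]]])

```text
time: 13.35
position: [0.5174, 0.0054, 0.0692]
eef_rot: [0.031, 1.0, -0.0, 0.0]
wrist_force: [-0.8, 0.0, 0.3]
width: 0.0504
grasp_force: 0.0
```

Emit:
move_arm(commands=[[[0,0,0,0],[0,0,0,0],[0,0,0,0],[0,0,0,0],[0,0,0,0],[0,0,0,0],[0,0,0,0],[0,0,0,0]]], jaw=0, grip_force=40)

```text
time: 14.15
position: [0.5174, 0.007, 0.0692]
eef_rot: [0.031, 1.0, 0.001, 0.0]
wrist_force: [1.0, 9.9, 0.8]
width: 0.0085
grasp_force: 40.0
```

Run:
```python
from meas import *
o=arm.observe();p=o['position'];go(p)
th0=np.arctan2(46,118);r=np.hypot(118,46)
a=np.linspace(0,.745,21)
h=r*np.cos(th0+a);z=r*np.sin(th0+a)
print('dy(tool, toward -)',(np.diff(h)).round(1).tolist(),h[-1]-h[0]); print('up',np.diff(z).round(1).tolist(),z[-1]-z[0])
```

```text
t 14.15 pos [0.5174 0.007  0.0692] y 1.508 shift [0. 0. 0.] turn None F [1.  9.9 0.8] w 0.0085 39.98706758022308
dy(tool, toward -) [-1.8, -2.0, -2.1, -2.3, -2.4, -2.6, -2.7, -2.9, -3.0, -3.1, -3.3, -3.4, -3.5, -3.6, -3.7, -3.8, -3.9, -4.0, -4.1, -4.2] -62.44633079996461
up [4.4, 4.3, 4.2, 4.1, 4.0, 4.0, 3.9, 3.8, 3.6, 3.5, 3.4, 3.3, 3.2, 3.0, 2.9, 2.7, 2.6, 2.5, 2.3, 2.1] 67.81471714331605
```

Emit:
move_arm(commands=[[[0,0.002,0,0],[0,-0.001,-0.0044,0],[0,-0.002,-0.0043,0],[0,-0.0021,-0.0042,0],[0,-0.0023,-0.0041,0],[0,-0.0024,-0.004,0],[0,-0.0026,-0.004,0],[0,-0.0027,-0.0039,0],[0,-0.0029,-0.0038,0],[0,-0.003,-0.0036,0],[0,-0.0031,-0.0035,0],[0,0,0,0],[0,0,0,0]]])

```text
time: 15.45
position: [0.5155, -0.0164, 0.1089]
eef_rot: [0.031, 1.0, 0.0, -0.0]
wrist_force: [0.3, 0.9, -7.2]
width: 0.009
grasp_force: 40.0
```

Run:
```python
from meas import *
s=snap('scene'); print(angle(s,'r',-.075)); print(angle(s,'g',-.08)); o=arm.observe(); go(o['position'])
```

```text
(np.float32(0.2637273), 4, array([0.0687959 , 0.02899336], dtype=float32), array([0.10385258, 0.03939057], dtype=float32), array([0.08630063, 0.03418237], dtype=float32))
(np.float32(0.7260899), 70, array([-0.00341552, -0.00721764], dtype=float32), array([0.07789232, 0.07118919], dtype=float32), array([0.03028506, 0.02426058], dtype=float32))
t 15.5 pos [ 0.5156 -0.0163  0.1088] y 1.509 shift [0. 0. 0.] turn None F [-0.1  1.3 -8. ] w 0.0088 40.02362072467804
```

Emit:
move_arm(commands=[[[0,-0.0033,-0.0034,0],[0,-0.0034,-0.0033,0],[0,-0.0035,-0.0032,0],[0,-0.0036,-0.003,0],[0,-0.0037,-0.0029,0],[0,-0.0038,-0.0027,0],[0,-0.0039,-0.0026,0],[0,-0.004,-0.0025,0],[0,-0.0041,-0.0023,0],[0,-0.0042,-0.0021,0],[0,0,0,0],[0,0,0,0],[0,0,0,0]]])

```text
time: 16.8
position: [0.5132, -0.052, 0.1382]
eef_rot: [0.031, 1.0, 0.002, -0.0]
wrist_force: [-5.9, 14.7, 8.6]
width: 0.0086
grasp_force: 40.0
```

Run:
```python
from meas import *
s=snap('scene'); np.savez('s9.npz',**s)
for k,f in(('r',-.075),('g',-.08)):
    try: print(angle(s,k,f))
    except Exception as e: print(e)
P=cloud(s);H,S,V=hsv(s); m=(H>100)&(H<125)&(S>120)&(P[...,0]>.4)&(P[...,0]<.62)&(P[...,1]>-.14)&(P[...,1]<.06)&(P[...,2]>.06)
q=P[m]; c=q-np.median(q,0)
A=np.c_[-(q-HG)@BX,(q-HG)@BY,np.ones(len(q))]; zz=q[:,2]
for i in range(4):
    x=np.linalg.lstsq(A,zz,rcond=None)[0]; k=np.abs(A@x-zz)<.01; A,zz=A[k],zz[k]
print('lid plane angle',np.arctan(x[0]),x,len(zz))
o=arm.observe(); go(o['position']); print(np.arcsin((46+(o['position'][2]-.0692)*1000)/126.65)-.3716); print(spool(s))
a=cv2.resize(s['frame'][130:270,290:430,::-1],None,fx=4.2,fy=4.2,interpolation=cv2.INTER_CUBIC); cv2.imwrite('pics/c9.png',a)
```

```text
(np.float32(-0.98894864), 1, array([0.06631048, 0.05793498], dtype=float32), array([0.06631048, 0.05793498], dtype=float32), array([0.06631048, 0.05793498], dtype=float32))
(np.float32(0.7422592), 78, array([-0.00341552, -0.00721764], dtype=float32), array([0.08237067, 0.07118919], dtype=float32), array([0.03417851, 0.0286729 ], dtype=float32))
lid plane angle 0.7137660419731192 [0.86609832 0.00614986 0.08033529] 2525
t 16.85 pos [ 0.5132 -0.0519  0.1382] y 1.508 shift [0. 0. 0.] turn None F [-5.1 13.9  7.5] w 0.0086 39.990702867507935
0.76681137743425
(array([0.50709048, 0.27155206]), 27.832853317260742, array([0.50654377, 0.27176433]), 166)
```

View pics/c9.png

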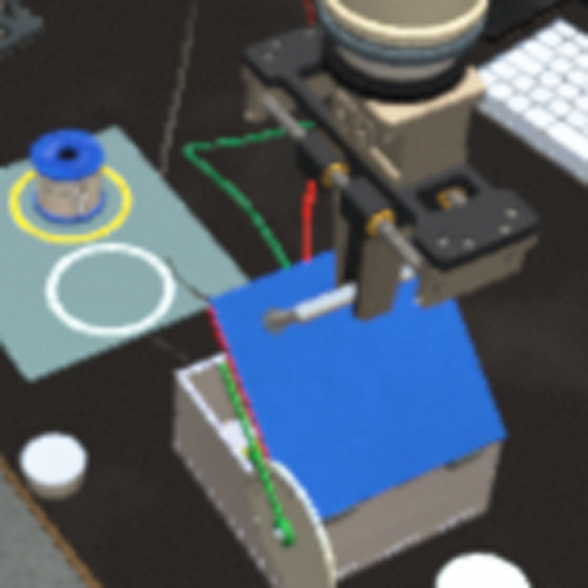

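Run:
```python
from meas import *
for f in('scene0','s9'):
    s=dict(np.load(f+'.npz')); P=cloud(s);H,S,V=hsv(s); m=(H>100)&(H<125)&(S>120)&(P[...,0]>.4)&(P[...,0]<.62)&(P[...,1]>-.14)&(P[...,1]<.06)&(P[...,2]>.06)
    q=P[m];A=np.c_[-(q-HG)@BX,(q-HG)@BY,np.ones(len(q))]; zz=q[:,2]
    for i in range(6):
        x=np.linalg.lstsq(A,zz,rcond=None)[0]; k=np.abs(A@x-zz)<.006; A,zz=A[k],zz[k]
    print(f,'plane',np.arctan(x[0]),A[:,0].min(),A[:,0].max(),len(zz))
    W=(P[...,0]>.41)&(P[...,0]<.47)&(P[...,1]>-.14)&(P[...,1]<.06)&(P[...,2]>.06)
    for nm,m,o in(('red',W&((H<10)|(H>150))&(S>80),-.075),('green',W&(H>40)&(H<85)&(S>90),-.08)):
        v,u=np.nonzero(m); q=[]
        for a,b in zip(u,v):
            c,d=ray(s,a,b); p=c+d*((HG+BY*o-c)@BY)/(d@BY)-HG; q.append([-p@BX,p[2]])
        q=np.array(q,np.float32); l=cv2.fitLine(q,cv2.DIST_HUBER,0,.001,.001).ravel(); print(nm,len(q),np.arctan(l[1]/l[0]),q.min(0),q.max(0))
```

```text
scene0 plane -0.0011309514904655012 -0.0008013886134661191 0.14488817879303909 2172
red 45 0.009035084 [ 0.05190601 -0.00367961] [0.13829264 0.00682456]
green 65 0.7494 [-0.00341552 -0.00721764] [0.07789232 0.07118919]
s9 plane 0.7140087388279307 -0.004101086081324745 0.10832169770750828 2492
red 26 0.7373476 [0.03599149 0.0328799 ] [0.10222121 0.09556315]
green 78 0.7422592 [-0.00341552 -0.00721764] [0.08237067 0.07118919]
```

The lid is at about 0.73 and the pointer at about 0.745, and the image (c9) shows the red edge parallel to the green arm. A small nudge will relieve the radial strain and close the gap.

Emit:
move_arm(commands=[[[0,-0.0004,-0.001,0],[0,-0.0003,-0.001,0],[0,0,0,0],[0,0,0,0],[0,0,0,0],[0,0,0,0],[0,0,0,0]]])

```text
time: 17.55
position: [0.513, -0.0536, 0.1394]
eef_rot: [0.031, 1.0, 0.001, -0.0]
wrist_force: [-2.7, 7.6, -0.5]
width: 0.0086
grasp_force: 40.0
```

Run:
```python
from meas import *
s=snap('scene'); P=cloud(s);H,S,V=hsv(s); m=(H>100)&(H<125)&(S>120)&(P[...,0]>.4)&(P[...,0]<.62)&(P[...,1]>-.14)&(P[...,1]<.06)&(P[...,2]>.06)
q=P[m];A=np.c_[-(q-HG)@BX,(q-HG)@BY,np.ones(len(q))]; zz=q[:,2]
for i in range(6):
    x=np.linalg.lstsq(A,zz,rcond=None)[0]; k=np.abs(A@x-zz)<.006; A,zz=A[k],zz[k]
print('plane',np.arctan(x[0]),'marker',angle(s,'g',-.08)[0],'spool',spool(s)[0]); o=arm.observe(); go(o['position'])
```

```text
plane 0.7274715547794781 marker 0.73239684 spool [0.50709048 0.27155206]
t 17.6 pos [ 0.513  -0.0536  0.1394] y 1.509 shift [0. 0. 0.] turn None F [-1.9  7.3 -1.1] w 0.0086 40.000044107437134
```

The lid is at 0.727 and the pointer at about 0.74. It is held steady, and the forces are back to the spring load alone.

```bash
python3 -c "
from plant import arm
print(arm.job_done())"
```

```text
the job is handed in; nothing more can be done
None
```

I handed the job in: the blue spool stands released inside the yellow ring, about 1 mm off centre, and the gripper is holding the lid at about 0.73 rad, level with the pointer at about 0.74 rad (within the 0.07 rad allowed); the hand-in returned no verdict.

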